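Clamp a hanging rod in the drilling cradle

TASK

Take the thick, long wooden rod from the tray (not the short one or the thin one) and lay it gently, without dropping it, in both Vs of the drilling cradle with one end against the cradle's end stop. Then swing the steel strap over until it lies down on the rod, and let go. Leave the other rods and everything else on the table where they are.

Things in the scene. Friction and masses are not known exactly. Their poses are not given: they have to be found in the camera images.
- cradle: fixed drilling cradle: plywood base 240 (x) x 130 (y) x 15 mm, origin at the centre of its underside, z up. Two aluminium V-blocks, 24 mm thick along x, 60 mm wide, stand at x = -60 and +60 mm; their 90 degree Vs run along x at y = 0, apex 40 mm and tops about 60 mm above the table, 96 mm free gap between them. The strap's two hinge posts, 87 mm tall, stand at x = +43 and +77, y = +50 mm
- stop (a point): centre of the flat face of the cradle's end stop, an upright aluminium plate 50 mm wide that reaches 82 mm above the table: in the cradle's frame at (90, 0, 60) mm, the face looks to the cradle's -x
- seat (a point): where the rod's middle belongs: in the cradle's frame at (-10, 0, 60) mm, the middle of the 200 mm rod's axis when it lies in both Vs with its end against the stop (axes as the cradle)
- rod_center (a point): middle of the long thick rod: plain wood, 28 mm in diameter, 200 mm long, the rod to be clamped, about 0.09 kg; its x axis runs along the rod (either end may go to the stop)
- rod: the same long thick rod; origin on its surface at mid-length (undermost at the start), x along it
- short_rod: shorter wooden rod, 28 mm in diameter, 145 mm long; stays in the tray; origin on its surface at mid-length (undermost at the start), x along it
- thin_rod: thin wooden rod, 16 mm in diameter, 200 mm long; stays in the tray; origin on its surface at mid-length (undermost at the start), x along it
- tray: fixed wooden board 220 (x) x 250 (y) x 12 mm, origin at the centre of its underside; the three rods lie along its x in any order in three places at y = -82, 0, +82 mm, each kept from rolling by two pairs of 6 mm high pips at x = -60 and +60 mm (the middle 108 mm is free of pips)
- strap (a joint): angle of the steel strap: 0 when it lies level across the V at x = +60 mm, resting on a seated rod; it grows as the strap lifts, 1.57 is upright, 2.0 is its limit, leaning back to the cradle's +y. It starts open at 1.75 to 1.97. The hinge is stiff: the strap stays where it is left, and 1 to 2 N at its tip moves it
- strap_hinge (a point): on the strap's hinge axis, which runs along the cradle's x: in the cradle's frame at (60, 50, 77) mm
- strap_tip (a point): middle of the black round crossbar at the strap's free end: 12 mm in diameter, 44 mm long along the cradle's x, 120 mm from the hinge axis. The strap is 24 mm wide and 6 mm thick; level, it reaches from the hinge towards the cradle's -y
- tape: roll of masking tape lying flat, 90 mm across, 24 mm high; origin at the centre of its underside; to be left alone
- water_pot: steel water pot with two side handles, about 80 mm across without them, 60 mm high; origin at the centre of its underside; to be left alone
- paint_jar: white paint jar, 48 mm across, 65 mm high; origin at the centre of its underside; to be left alone
- brush: flat paint brush, 160 mm long, 18 mm wide, lying along its x axis; origin at the middle of its underside; to be left alone
- palette: white mixing palette with three wells, 60 x 120 x 16 mm; origin at the centre of its underside; to be left alone
- eraser: small block eraser, 50 x 24 x 14 mm; origin at the centre of its underside; to be left alone

How it is judged:
On the way:
1. the rod lies in both Vs against the end stop, with the strap still open (x of rod_center in the frame of cradle between -0.014 and -0.006 m and y of rod_center in the frame of seat between -0.003 and 0.003 m and z of rod_center in the frame of seat between -0.003 and 0.003 m and angle between the x axis of rod and the x axis of cradle, either way round below 0.04 rad and value of joint strap above 1 rad), for 0.2 s.
At the end, for the whole second after the job is handed in: the long thick rod lies at rest in both Vs (its middle within 3 mm sideways and in height of the seat, parallel to the V within 0.04 rad), its end within 4 mm of the end stop, and the strap lies on it (strap angle within 0.06 rad of 0) (x of rod_center in the frame of cradle between -0.014 and -0.006 m and y of rod_center in the frame of seat between -0.003 and 0.003 m and z of rod_center in the frame of seat between -0.003 and 0.003 m and angle between the x axis of rod and the x axis of cradle, either way round below 0.04 rad and value of joint strap between -0.06 and 0.06 rad and linear speed of rod below 0.02 m/s); the robot touches nothing.
It fails at once if the rod is dropped at the cradle (moving over 0.5 m/s near it with no finger on it) (distance between rod_center and seat below 0.15 m and linear speed of rod above 0.5 m/s and contact force between the fingers and rod below 0.05 N).
It fails at once if another rod is moved by more than 30 mm (distance of any of short_rod, thin_rod from where it was at the start of the episode above 0.03 m).
It fails at once if a bystander is moved by more than 30 mm (distance of any of tape, water_pot, paint_jar, brush, palette, eraser from where it was at the start of the episode above 0.03 m).
It also fails if it takes over 61 s, if anything falls off the work surface, if the arm or the gripper's body presses on something with over 40 N, if the wrist force passes 120 N, or if a joint passes its speed limit or range.

ROBOT

A 6-joint arm with a two-finger parallel gripper is mounted at the origin on the work surface. World frame = base frame: x ahead of the robot, y to its left, z up, the work surface at z = 0. Lengths are in m, angles in rad, forces in N, time in s.
With the tool pointing down it reaches from about 0.35 to 0.875 m from the base axis. Payload 4.2 kg.
Tool frame: the origin (TCP) lies midway between the tips of the shut fingers; the grasp point (between the pads) lies 19 mm behind it; z points along the fingers, y is the line along which they close (so a half turn about z gives the same grasp; the last joint's range is limited). The gripper opens to 85 mm and grips with 20 to 120 N. Pads are 22 mm wide; open, the fingers measure 114 mm over their backs; the gripper's body (76 mm by 85 mm) begins 54 mm behind the grasp point. The pads swing forward as they close: fully open they stand 13 mm farther back than shut.
Start: joints at [-0.972, 0.385, 0.008, 0, -1.194, -0.259], TCP at [0.208, -0.589, 0.209] pointing down, gripper open.
Joint ranges: [-3.14, 3.14], [-1.21, 2.06], [-1.07, 1.41], [-3.16, 2.05], [-2.99, -0.16], [-3.1, 3.1]. Speed limits (rad/s): [2.79, 2.79, 3.14, 3.14, 3.14, 3.14].

INTERFACE

Orientations are given as [roll, pitch, yaw] about the fixed x, y, z axes, in that order (R = Rz(yaw) Ry(pitch) Rx(roll)).
In Python, from cell import manip gives the robot as it stands.
- The arm moves only by the shell command python3 -m creep 'ROWS' [FORCE]. ROWS is JSON, a list of rows, each an object with "translation": the shift along the tool's x, y, z in m, a list of three; "turn": the turn about the tool's z in rad; "grip": the finger opening in m, from 0 to 0.0854. A call has 1 to 8 rows; each row shifts and turns the commanded pose from where the row before left it, along the tool's axes as they then stand; what a row does not reach is not made up. A row lasts 1/10 s, in which the tool goes at most 50 mm and 8.59 degrees, less where a joint would pass 70% of its speed; a pose out of reach is approached as far as the arm can. A call with a gripper value outside its range is refused whole. The fingers move at their own pace and stop on an object; FORCE is the grip in N (left out, the last holds). Time passes only in rows, so rows that do not move let the fingers close. It gives the time, the measured TCP pose, the force, the opening and the grip force at its end, in the units of the state.
- manip.get_state(): the state, without advancing time (a new reading comes with each control period).
- manip.get_image(name): name is "scene" or "top"; returns the picture (384x512x3 uint8, red, green, blue); there is no depth.
- manip.calibration(name): a dict with "camera_matrix" (3x3 intrinsics, pixels), "dist" ([k1, k2, p1, p2, k3] as OpenCV has them; the pictures are not rectified), "eye" and "orientation" of the camera in the world. Camera axes: x right, y up, looking along -z (the intrinsics and any distortion apply to the point x, -y, -z); pixel columns grow to the right and rows downward; lengths in m; the calibration is good to about 2 mm. A picture is of the moment at which its call begins. calibration takes no time and is no camera call.
- manip.sign_off(): hands the job in; it is judged then, once.
The state is a dict: "t": time; "q": joint angles; "qd": joint speeds; "tau": joint torques, N m; "tool_pos": TCP position; "tool_rot": TCP orientation; "ft_force": force on the tool from outside, world axes, zero at the start; "moment": the same for the moment, N m; "grip_width": finger opening in m; "finger_force": force on a finger pad.
Only numpy, scipy, OpenCV 4.12 (cv2) and the standard library are available. Lean on these libraries where they do the work, as an engineer would, in place of code of your own. Each camera call takes 0.05 s, during which the arm holds its last target. There are 200 camera calls.

## Working session

There is one attempt and no reset: what is moved stays moved. The work goes in short steps, Python scripts to look and compute and a shell command to move; the robot and the scene stay as the last step left them, time stands still between calls to the robot, and variables do not carry over. Pictures are saved under pics/ and viewed, at most 10 in all, crops included, and the job is handed in when it is done.

```bash
mkdir -p pics; ls; python3 - <<'E'
from cell import manip
import cv2
for n in("scene","top"):
    cv2.imwrite(f"pics/{n}0.png",manip.get_image(n)[:,:,::-1]); print(n,manip.calibration(n))
print(manip.get_state())
E
```

```text
pics
scene {'camera_matrix': array([[361.17226509,   0.        , 255.24646719],
       [  0.        , 361.17226509, 195.25350389],
       [  0.        ,   0.        ,   1.        ]]), 'dist': array([-0.0474246,  0.       ,  0.       ,  0.       ,  0.       ]), 'eye': array([ 1.33413872, -0.07415228,  0.67246334]), 'orientation': array([ 0.9075359 , -0.00212673,  1.48067014])}
top {'camera_matrix': array([[448.45005112,   0.        , 253.9505646 ],
       [  0.        , 448.45005112, 189.64664266],
       [  0.        ,   0.        ,   1.        ]]), 'dist': array([-0.00587932,  0.        ,  0.        ,  0.        ,  0.        ]), 'eye': array([ 0.5074555 , -0.02319302,  1.29279137]), 'orientation': array([ 0.04297163,  0.02180522, -1.57851826])}
{'t': 0.1, 'q': array([-9.72362249e-01,  3.85488974e-01,  6.74676141e-03, -4.53968564e-04,
       -1.19402979e+00, -2.58635665e-01]), 'qd': array([0.00017565, 0.00133366, 0.00378388, 0.00054353, 0.0013812 ,
       0.00045153]), 'tau': array([ 1.26590817e-04, -3.93319452e+01,  1.88928634e+01,  4.19796109e+00,
       -2.62036279e-03,  8.14671296e-06]), 'tool_pos': array([ 0.2081521 , -0.58870069,  0.20821644]), 'tool_rot': array([ 3.13957478e+00, -9.75432789e-05, -2.80196158e+00]), 'ft_force': array([-0.29260919,  0.45073842, -0.28770425]), 'moment': array([-0.03177146,  0.03669801, -0.02891269]), 'finger_force': 0.0, 'grip_width': 0.08528613219644343}
```

View pics/top0.png

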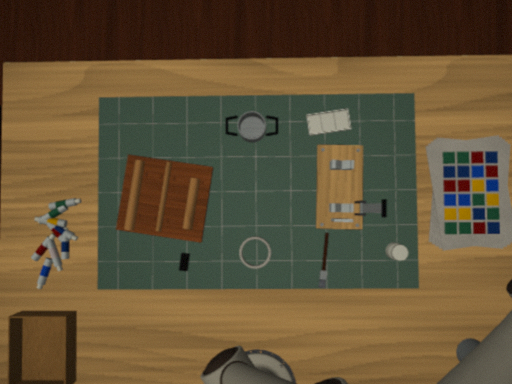

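View pics/scene0.png

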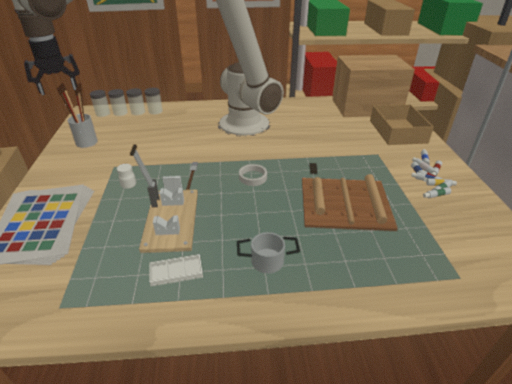

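The top view shows the tray at about (165,198), with the long thick rod leftmost at (133,195), the thin rod in the middle and the short rod on the right. The cradle is at (340,187). Its stop is at the bottom, towards the robot, and the strap leans right to (385,208). I'll zoom in on both.

```bash
cat > h.py <<'E'
import numpy as np, cv2
from cell import manip
from scipy.spatial.transform import Rotation as R
F=np.diag([1,-1,-1.])
def cam(n):
    c=manip.calibration(n); return c['camera_matrix'],c['dist'],np.array(c['eye']),R.from_euler('xyz',c['orientation']).as_matrix()
def ray(n,uv):
    K,d,e,Rm=cam(n); p=cv2.undistortPoints(np.array(uv,float).reshape(-1,1,2),K,d)[:,0]
    return e,(Rm@F@np.c_[p,np.ones(len(p))].T).T
def atz(n,uv,z):
    e,r=ray(n,uv); return e+r*((z-e[2])/r[:,2])[:,None]
def proj(n,P):
    K,d,e,Rm=cam(n); P=np.array(P,float).reshape(-1,3); X=(P-e)@Rm@F
    return cv2.projectPoints(X,np.zeros(3),np.zeros(3),K,d)[0][:,0]
def snap(n,f,box=None,s=1):
    im=manip.get_image(n)[:,:,::-1].copy(); cv2.imwrite('pics/raw_'+f,im)
    if box: x,y,w,h=box; im=im[y:y+h,x:x+w]
    cv2.imwrite('pics/'+f,cv2.resize(im,None,fx=s,fy=s,interpolation=cv2.INTER_CUBIC))
E
python3 - <<'E'
import cv2,numpy as np
im=cv2.imread('pics/top0.png')
a=cv2.resize(im[145:245,108:218],None,fx=5,fy=5,interpolation=cv2.INTER_CUBIC)[:, :400*5]
b=cv2.resize(im[140:240,310:395],None,fx=5,fy=5,interpolation=cv2.INTER_CUBIC)
cv2.imwrite('pics/zoom.png',cv2.resize(np.hstack([a[:,:375],b]),None,fx=1,fy=1))
E
```

```text
(no output)
```

View pics/zoom.png

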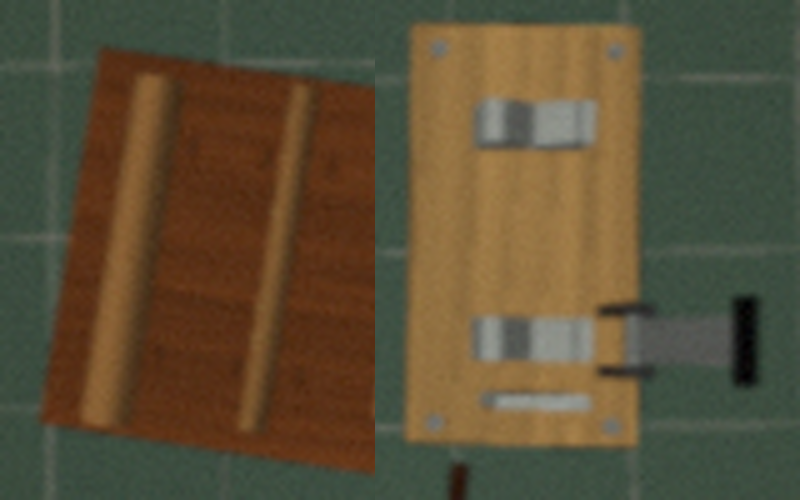

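```bash
python3 - <<'E'
from h import *
def px(p,ox,oy,dx=0):
    p=np.array(p,float); p[:,0]-=dx; return (p+.5)/5-.5+[ox,oy]
from scipy.optimize import least_squares
T=lambda p: np.array([[np.cos(p[2]),-np.sin(p[2])],[np.sin(p[2]),np.cos(p[2])]])
def fit(uv,local,z,p0):
    w=np.array(z)
    def f(p):
        P=np.c_[np.array(local)@T(p).T+p[:2],w]; return (proj('top',P)-uv).ravel()
    r=least_squares(f,p0); return r.x,np.abs(r.fun).max()
uv=px([(410,24),(641,28),(638,445),(405,441),(532,124),(531,340)],310,140,375)
print('cradle',fit(uv,[(-.12,-.065),(-.12,.065),(.12,.065),(.12,-.065),(-.06,0),(.06,0)],[.015]*4+[.04]*2,[.5,-.2,3.1]))
c=fit(uv,[(-.12,-.065),(-.12,.065),(.12,.065),(.12,-.065),(-.06,0),(.06,0)],[.015]*4+[.04]*2,[.5,-.2,3.1])[0]
g=lambda l:T(c)@np.array(l)+c[:2]
for n,l in(('seat',(-.01,0)),('stop',(.09,0)),('hinge',(.06,.05))): print(n,g(l))
uvr=px([(158,75),(104,426)],108,145)
e=atz('top',uvr,.026); print('rod ends',e,'len',np.linalg.norm(e[0]-e[1]),'mid',e.mean(0),'yaw',np.arctan2(*(e[0]-e[1])[[1,0]]))
# strap angle from tip px
t=px([(746,341)],310,140,375)[0]
for a in(1.7,1.75,1.8,1.85,1.9,1.95,2.0):
    h=g((.06,.05-.12*np.cos(a))); print(a,proj('top',[*h,.077+.12*np.sin(a)])[0]-t)
E
```

```text
cradle (array([ 0.56989008, -0.23852234,  3.11639639]), np.float64(0.5047893315330327))
seat [ 0.57988691 -0.23877427]
stop [ 0.47991865 -0.23625491]
hinge [ 0.50864945 -0.28699485]
rod ends [[0.6507987  0.33084912 0.026     ]
 [0.45125864 0.36102035 0.026     ]] len 0.20180817530918793 mid [0.55102867 0.34593474 0.026     ] yaw -0.1500671482333734
1.7 [-5.15893869 -0.0989935 ]
1.75 [-2.8067489  -0.05580518]
1.8 [-0.51241737 -0.01275601]
1.85 [1.71665443 0.03001265]
1.9 [3.8733796  0.07236153]
1.95 [5.95102162 0.11415416]
2.0 [7.9432268  0.15525762]
```

The cradle fits with yaw 3.116 and the seat at (0.580, -0.239). The rod's middle is at (0.551, 0.346) with yaw -0.150. I'll move above it and then turn.

```bash

A='{"translation":[-0.0265,0.032,0],"turn":0,"grip":0.085}'
python3 -m creep '[{"translation":[-0.0265,0.032,0],"turn":0,"grip":0.085},{"translation":[-0.0265,0.032,0],"turn":0,"grip":0.085},{"translation":[-0.0265,0.032,0],"turn":0,"grip":0.085},{"translation":[-0.0265,0.032,0],"turn":0,"grip":0.085},{"translation":[-0.0265,0.032,0],"turn":0,"grip":0.085},{"translation":[-0.0265,0.032,0],"turn":0,"grip":0.085},{"translation":[-0.0265,0.032,0],"turn":0,"grip":0.085},{"translation":[-0.0265,0.032,0],"turn":0,"grip":0.085}]' 40
```

```text
t: 0.9
tool_pos: [0.3229, -0.2756, 0.209]
tool_rot: [3.141, -0.0, -2.802]
ft_force: [0.3, 0.1, -0.3]
grip_width: 0.0851
finger_force: 0.0
```

```bash

python3 -m creep '[{"translation":[-0.0265,0.032,0],"turn":0,"grip":0.085},{"translation":[-0.0265,0.032,0],"turn":0,"grip":0.085},{"translation":[-0.0265,0.032,0],"turn":0,"grip":0.085},{"translation":[-0.0265,0.032,0],"turn":0,"grip":0.085},{"translation":[-0.0265,0.032,0],"turn":0,"grip":0.085},{"translation":[-0.0265,0.032,0],"turn":0,"grip":0.085},{"translation":[-0.0265,0.032,0],"turn":0,"grip":0.085},{"translation":[-0.0265,0.032,0],"turn":0,"grip":0.085}]' && python3 -m creep '[{"translation":[-0.0265,0.032,0],"turn":0,"grip":0.085},{"translation":[-0.0265,0.032,0],"turn":0,"grip":0.085},{"translation":[-0.0265,0.032,0],"turn":0,"grip":0.085},{"translation":[-0.0265,0.032,0],"turn":0,"grip":0.085},{"translation":[-0.0265,0.032,0],"turn":0,"grip":0.085},{"translation":[-0.0265,0.032,0],"turn":0,"grip":0.085},{"translation":[-0.0265,0.032,0],"turn":0,"grip":0.085},{"translation":[-0.0265,0.032,0],"turn":0,"grip":0.085}]' && python3 -m creep '[{"translation":[0,0,0],"turn":0.123,"grip":0.085},{"translation":[0,0,0],"turn":0.123,"grip":0.085},{"translation":[0,0,0],"turn":0.123,"grip":0.085},{"translation":[0,0,0],"turn":0.123,"grip":0.085},{"translation":[0,0,0],"turn":0,"grip":0.085}]'
```

```text
t: 1.7
tool_pos: [0.4374, 0.0365, 0.2091]
tool_rot: [3.141, -0.0, -2.801]
ft_force: [1.0, -0.6, 0.0]
grip_width: 0.0849
finger_force: 0.0
t: 2.5
tool_pos: [0.5521, 0.3483, 0.2086]
tool_rot: [-3.141, -0.001, -2.802]
ft_force: [0.3, -0.6, 0.5]
grip_width: 0.0851
finger_force: 0.0
t: 3.0
tool_pos: [0.5517, 0.3467, 0.2085]
tool_rot: [-3.141, -0.001, 2.99]
ft_force: [0.6, 0.5, 1.0]
grip_width: 0.0852
finger_force: 0.0
```

```bash

python3 -m creep '[{"translation":[0,0,0.035],"turn":0,"grip":0.085},{"translation":[0,0,0.04],"turn":0,"grip":0.085},{"translation":[0,0,0.04],"turn":0,"grip":0.085},{"translation":[0,0,0.035],"turn":0,"grip":0.085},{"translation":[0,0,0.025],"turn":0,"grip":0.085},{"translation":[0,0,0.017],"turn":0,"grip":0.085},{"translation":[0,0,0],"turn":0,"grip":0.085}]' && python3 -m creep '[{"translation":[0,0,0],"turn":0,"grip":0.04},{"translation":[0,0,0],"turn":0,"grip":0.04},{"translation":[0,0,0],"turn":0,"grip":0.04},{"translation":[0,0,0],"turn":0,"grip":0.02},{"translation":[0,0,0],"turn":0,"grip":0.02},{"translation":[0,0,0],"turn":0,"grip":0.02},{"translation":[0,0,0],"turn":0,"grip":0.02},{"translation":[0,0,0],"turn":0,"grip":0.02}]' 40
```

```text
t: 3.7
tool_pos: [0.5501, 0.3451, 0.0138]
tool_rot: [-3.136, -0.005, 2.991]
ft_force: [-0.1, -0.1, -0.5]
grip_width: 0.0849
finger_force: 0.0
t: 4.5
tool_pos: [0.552, 0.3468, 0.0172]
tool_rot: [-3.142, -0.0, 2.989]
ft_force: [0.2, -0.0, -0.0]
grip_width: 0.0201
finger_force: 0.0
```

```bash
python3 - <<'E'
from h import *
snap('scene','g1.png',(280,140,140,110),5)
b=manip.get_image('top')[:,:,::-1][130:260,90:230]
a=cv2.imread('pics/g1.png'); b=cv2.resize(b,(400,371)); a=cv2.resize(a,(400,314))
c=np.zeros((371,800,3),np.uint8); c[:314,:400]=a; c[:,400:]=b; cv2.imwrite('pics/g1c.png',c)
E
```

```text
(no output)
```

View pics/g1c.png

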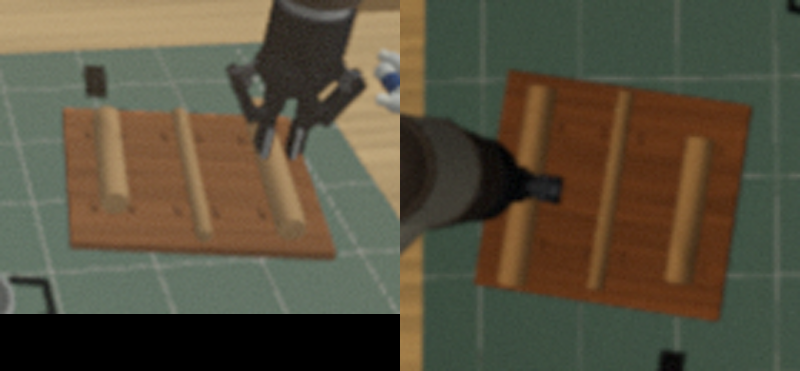

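```bash
python3 - <<'E'
from h import *
s=manip.get_state(); print(s['tool_pos'],s['grip_width'],s['finger_force'],s['ft_force'])
t=s['tool_pos']
a=cv2.imread('pics/raw_g1.png')[160:230,340:420]; a=cv2.resize(a,None,fx=9,fy=8.5,interpolation=cv2.INTER_CUBIC)
for z,c in((.017,(0,0,255)),(.036,(0,255,0)),(.06,(255,0,0))):
  for dy in(-.014,0,.014):
    p=proj('scene',[t[0],t[1]+dy,z])[0]; print(z,dy,p); cv2.circle(a,(int((p[0]-339.5)*9),int((p[1]-159.5)*8.5)),4,c,-1)
cv2.imwrite('pics/g2.png',a)
E
```

```text
[0.55195428 0.34677864 0.01712858] 0.0198467523686136 0.0 [ 0.03943661 -0.41691989 -0.41854024]
0.017 -0.014 [369.76178272 200.36314334]
0.017 0 [374.38668279 200.09813384]
0.017 0.014 [378.99692398 199.83377234]
0.036 -0.014 [371.05834664 195.22163818]
0.036 0 [375.73248988 194.96077133]
0.036 0.014 [380.39157432 194.70063673]
0.06 -0.014 [372.73458504 188.56033582]
0.06 0 [377.47228081 188.3051667 ]
0.06 0.014 [382.19439045 188.05084336]
```

View pics/g2.png

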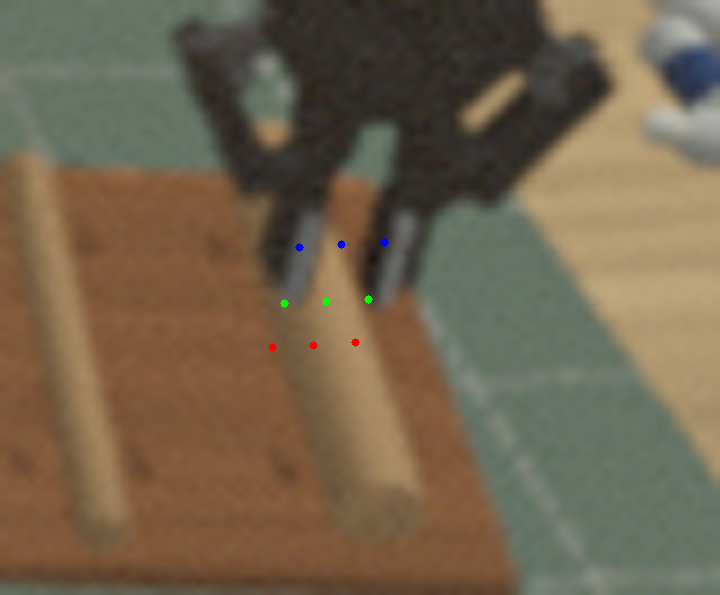

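```bash
python3 - <<'E'
from h import *
print('rod near end pred',proj('scene',[.6508,.3308,.026]),'seen ~(381.5,218)')
# cradle BL base corners check in scene
c=np.array([.56989,-.23852]);T=np.array([[np.cos(3.1164),-np.sin(3.1164)],[np.sin(3.1164),np.cos(3.1164)]])
for l in((-.12,-.065),(-.12,.065),(.12,.065),(.12,-.065)): print(l,proj('scene',[*(T@l+c),.015])[0])
s=manip.get_state(); print(s['q'],s['tool_rot'])
# 3D of fingertip centre using scene ray at given y plane
e,r=ray('scene',[[340+338/9-.5,160+303/8.5-.5]])
for x in(.541,.552,.563): print(e+r[0]*((x-e[0])/r[0,0]))
E
```

```text
rod near end pred [[382.07644317 220.78143467]] seen ~(381.5,218)
(-0.12, -0.065) [190.82316081 246.96227692]
(-0.12, 0.065) [138.52556652 249.16491055]
(0.12, 0.065) [153.46000581 190.90671703]
(0.12, -0.065) [196.75446666 189.27662722]
[ 8.08620701e-01  6.08705820e-01 -1.39976467e-01 -6.09443518e-06
 -8.22294403e-01 -2.53162351e+00] [-3.14144737e+00 -1.06979467e-04  2.98938202e+00]
[0.541      0.35691308 0.02610641]
[0.552      0.35093466 0.0350707 ]
[0.563      0.34495624 0.04403499]
```

The fingers closed to 20 mm without any force. The image puts the fingertips at about z 0.04, around pixel (375,195), so they shut above the rod and sit higher than the reported TCP. I'll open, go lower and close again.

```bash

python3 -m creep '[{"translation":[0,0,0],"turn":0,"grip":0.085},{"translation":[0,0,0],"turn":0,"grip":0.085},{"translation":[0,0,0],"turn":0,"grip":0.085},{"translation":[0,0,0],"turn":0,"grip":0.085},{"translation":[0,0,0.005],"turn":0,"grip":0.085},{"translation":[0,0,0.005],"turn":0,"grip":0.085},{"translation":[0,0,0.004],"turn":0,"grip":0.085},{"translation":[0,0,0],"turn":0,"grip":0.085}]' && python3 -m creep '[{"translation":[0,0,0],"turn":0,"grip":0.04},{"translation":[0,0,0],"turn":0,"grip":0.04},{"translation":[0,0,0],"turn":0,"grip":0.04},{"translation":[0,0,0],"turn":0,"grip":0.04},{"translation":[0,0,0],"turn":0,"grip":0.02},{"translation":[0,0,0],"turn":0,"grip":0.02},{"translation":[0,0,0],"turn":0,"grip":0.02},{"translation":[0,0,0],"turn":0,"grip":0.02}]' 40
```

```text
t: 5.4
tool_pos: [0.5514, 0.3463, 0.002]
tool_rot: [-3.14, -0.001, 2.989]
ft_force: [0.1, -0.3, 0.4]
grip_width: 0.085
finger_force: 0.0
t: 6.2
tool_pos: [0.5521, 0.3469, 0.0036]
tool_rot: [3.141, 0.0, 2.99]
ft_force: [-1.0, 0.1, 2.5]
grip_width: 0.0258
finger_force: 39.6
```

```bash

python3 -m creep '[{"translation":[0,0,0],"turn":0,"grip":0.06},{"translation":[0,0,0],"turn":0,"grip":0.06},{"translation":[0,0,0],"turn":0,"grip":0.06},{"translation":[0,0,0.004],"turn":0,"grip":0.06},{"translation":[0,0,0.004],"turn":0,"grip":0.06},{"translation":[0,0,0.004],"turn":0,"grip":0.06},{"translation":[0,0,0],"turn":0,"grip":0.06}]' && python3 -m creep '[{"translation":[0,0,0],"turn":0,"grip":0.04},{"translation":[0,0,0],"turn":0,"grip":0.03},{"translation":[0,0,0],"turn":0,"grip":0.02},{"translation":[0,0,0],"turn":0,"grip":0.02},{"translation":[0,0,0],"turn":0,"grip":0.02},{"translation":[0,0,0],"turn":0,"grip":0.02}]' 40
```

```text
t: 6.9
tool_pos: [0.5515, 0.3464, -0.0098]
tool_rot: [-3.14, -0.001, 2.989]
ft_force: [-0.1, 0.4, 0.2]
grip_width: 0.0597
finger_force: 0.0
t: 7.5
tool_pos: [0.5522, 0.3471, -0.0084]
tool_rot: [3.141, 0.0, 2.99]
ft_force: [0.2, 1.3, 2.3]
grip_width: 0.0268
finger_force: 39.5
```

```bash

python3 -m creep '[{"translation":[0,0,-0.005],"turn":0,"grip":0.02},{"translation":[0,0,-0.015],"turn":0,"grip":0.02},{"translation":[0,0,-0.03],"turn":0,"grip":0.02},{"translation":[0,0,-0.03],"turn":0,"grip":0.02},{"translation":[0,0,-0.02],"turn":0,"grip":0.02},{"translation":[0,0,0],"turn":0,"grip":0.02},{"translation":[0,0,0],"turn":0,"grip":0.02}]' 60; python3 - <<'E'
from h import *
s=manip.get_state(); print(s['tool_pos'])
snap('scene','l.png'); a=cv2.imread('pics/raw_l.png')[130:230,320:420]
b=manip.get_image('top')[:,:,::-1]; cv2.imwrite('pics/raw_lt.png',b); b=b[140:240,90:190]
cv2.imwrite('pics/l1.png',np.hstack([cv2.resize(x,(400,400),interpolation=cv2.INTER_CUBIC) for x in(a,b)]))
E
```

```text
t: 8.2
tool_pos: [0.5517, 0.3467, 0.0917]
tool_rot: [3.141, -0.0, 2.989]
ft_force: [-0.2, -0.3, -1.5]
grip_width: 0.026
finger_force: 59.1
[0.55169581 0.34671989 0.0917377 ]
```

View pics/l1.png

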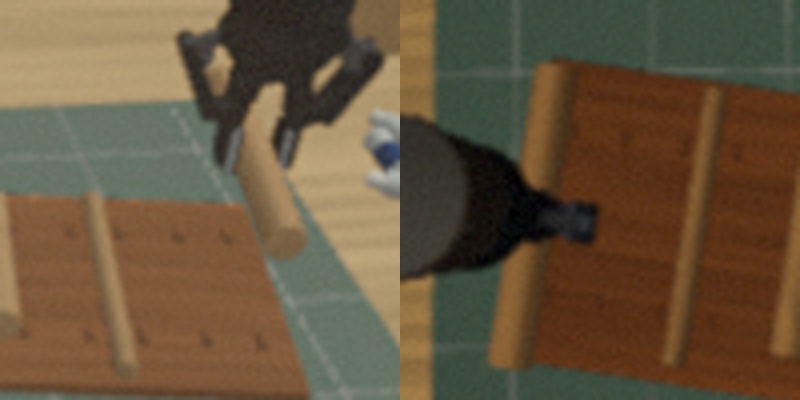

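```bash
python3 - <<'E'
from h import *
t=manip.get_state()['tool_pos']
U=[[128.25,155.25],[117.0,231.0]]
for z in(.116,.126,.136):
    e=atz('top',U,z); print(z,np.linalg.norm(e[0]-e[1]),e.mean(0)-t,np.arctan2(*(e[0]-e[1])[[1,0]]),proj('scene',e[0]))
E
```

```text
0.116 0.2023032757552468 [0.00130206 0.00340963 0.02605197] -0.14381412167559884 [[391.65997953 194.62980412]]
0.126 0.200584166647033 [0.00092016 0.00024275 0.03605197] -0.1438141216755989 [[391.24181869 191.25530776]]
0.136 0.19886505753881917 [ 0.00053825 -0.00292413  0.04605197] -0.14381412167559895 [[390.81739292 187.83988444]]
```

```bash

python3 -m creep '[{"translation":[0,0,-0.03],"turn":0,"grip":0.02},{"translation":[0,0,-0.03],"turn":0,"grip":0.02},{"translation":[0,0,-0.03],"turn":0,"grip":0.02},{"translation":[-0.0077,-0.0358,0],"turn":0,"grip":0.02},{"translation":[-0.0077,-0.0358,0],"turn":0,"grip":0.02},{"translation":[-0.0077,-0.0358,0],"turn":0,"grip":0.02},{"translation":[-0.0077,-0.0358,0],"turn":0,"grip":0.02},{"translation":[-0.0077,-0.0358,0],"turn":0,"grip":0.02}]' && python3 -m creep '[{"translation":[-0.0077,-0.0358,0],"turn":0,"grip":0.02},{"translation":[-0.0077,-0.0358,0],"turn":0,"grip":0.02},{"translation":[-0.0077,-0.0358,0],"turn":0,"grip":0.02},{"translation":[-0.0077,-0.0358,0],"turn":0,"grip":0.02},{"translation":[-0.0077,-0.0358,0],"turn":0,"grip":0.02},{"translation":[-0.0077,-0.0358,0],"turn":0,"grip":0.02},{"translation":[-0.0077,-0.0358,0],"turn":0,"grip":0.02},{"translation":[-0.0077,-0.0358,0],"turn":0,"grip":0.02}]' && python3 -m creep '[{"translation":[-0.0077,-0.0358,0],"turn":0,"grip":0.02},{"translation":[-0.0077,-0.0358,0],"turn":0,"grip":0.02},{"translation":[-0.0077,-0.0358,0],"turn":0,"grip":0.02},{"translation":[0,0,0],"turn":-0.061,"grip":0.02},{"translation":[0,0,0],"turn":-0.061,"grip":0.02},{"translation":[0,0,0],"turn":0,"grip":0.02},{"translation":[0,0,0],"turn":0,"grip":0.02}]'
```

```text
t: 9.1
tool_pos: [0.562, 0.1623, 0.1796]
tool_rot: [-3.14, -0.003, 2.99]
ft_force: [0.1, -0.4, -0.8]
grip_width: 0.026
finger_force: 59.3
t: 9.9
tool_pos: [0.5795, -0.1298, 0.1796]
tool_rot: [-3.141, -0.003, 2.989]
ft_force: [0.2, 0.4, -1.5]
grip_width: 0.0266
finger_force: 59.3
t: 10.6
tool_pos: [0.5865, -0.2379, 0.18]
tool_rot: [3.141, -0.002, 3.11]
ft_force: [0.3, 0.3, -1.2]
grip_width: 0.0262
finger_force: 59.4
```

```bash

python3 -m creep '[{"translation":[0,0,0.03],"turn":0,"grip":0.02},{"translation":[0,0.0015,0.035],"turn":0,"grip":0.02},{"translation":[0,0,0.035],"turn":0,"grip":0.02},{"translation":[0,0,0.02],"turn":0,"grip":0.02},{"translation":[0,0,0.01],"turn":0,"grip":0.02},{"translation":[0,0,0],"turn":0,"grip":0.02},{"translation":[0,0,0],"turn":0,"grip":0.02}]'; python3 - <<'E'
from h import *
snap('scene','d.png'); a=cv2.imread('pics/raw_d.png')[150:250,120:220]
b=manip.get_image('top')[:,:,::-1]; cv2.imwrite('pics/raw_dt.png',b); b=b[135:235,300:400]
cv2.imwrite('pics/d1.png',np.hstack([cv2.resize(x,(400,400),interpolation=cv2.INTER_CUBIC) for x in(a,b)]))
E
```

```text
t: 11.3
tool_pos: [0.5879, -0.2366, 0.0523]
tool_rot: [-3.141, 0.002, 3.112]
ft_force: [0.9, -0.4, -1.3]
grip_width: 0.0263
finger_force: 59.4
```

View pics/d1.png

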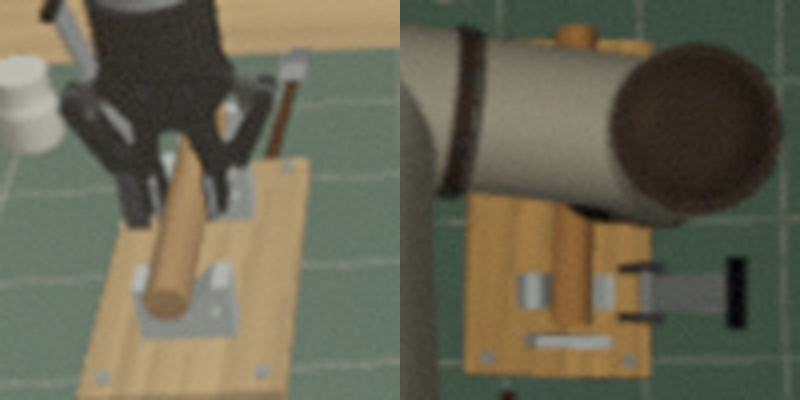

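```bash
python3 - <<'E'
from h import *
c=np.array([.56989,-.23852]);a=3.1164;T=np.array([[np.cos(a),-np.sin(a)],[np.sin(a),np.cos(a)]])
e=atz('top',[[342.6,215.6],[343.4,140.9]],.0868)
print(e,[(T.T@(p[:2]-c)).round(4) for p in e])
e=atz('top',[[342.6,215.6],[343.4,140.9]],.0868)
# scene near-end centre
print('scene end seen',(120+167/4-.5,150+303/4-.5),'pred',proj('scene',[e[1]]), 'for y-shift', proj('scene',[e[1]+[0,-.005,0]]))
s=manip.get_state()['tool_pos']; print('TCP-based rod mid in cradle',T.T@(s[:2]+[.001,0]-c))
E
```

```text
[[ 0.48798782 -0.23392711  0.0868    ]
 [ 0.6888807  -0.23933769  0.0868    ]] [array([ 0.082 , -0.0025]), array([-0.119 , -0.0022])]
scene end seen (161.25, 225.25) pred [[161.03122244 226.65767968]] for y-shift [[158.90921173 226.77929792]]
TCP-based rod mid in cradle [-0.01925903 -0.00229033]
```

```bash

python3 -m creep '[{"translation":[0,-0.0023,0.005],"turn":0,"grip":0.02},{"translation":[0,0,0.007],"turn":0,"grip":0.02},{"translation":[0,0,0.006],"turn":0,"grip":0.02},{"translation":[0,0,0.002],"turn":0,"grip":0.02},{"translation":[0,0,0],"turn":0,"grip":0.02},{"translation":[0,0,0],"turn":0,"grip":0.02}]' && python3 -m creep '[{"translation":[0.003,0,0],"turn":0,"grip":0.02},{"translation":[0.003,0,0],"turn":0,"grip":0.02},{"translation":[0,0,0],"turn":0,"grip":0.02},{"translation":[0,0,0],"turn":0,"grip":0.02}]' && python3 -m creep '[{"translation":[0.001,0,0],"turn":0,"grip":0.02},{"translation":[0,0,0],"turn":0,"grip":0.02}]' && python3 -m creep '[{"translation":[0.001,0,0],"turn":0,"grip":0.02},{"translation":[0,0,0],"turn":0,"grip":0.02}]'
```

```text
t: 12.0
tool_pos: [0.587, -0.2389, 0.0312]
tool_rot: [-3.141, -0.0, 3.112]
ft_force: [-0.6, 0.7, -0.7]
grip_width: 0.0264
finger_force: 59.4
t: 12.4
tool_pos: [0.5808, -0.2386, 0.0315]
tool_rot: [-3.142, 0.0, 3.111]
ft_force: [-0.5, -0.3, -1.4]
grip_width: 0.0262
finger_force: 59.4
t: 12.6
tool_pos: [0.5809, -0.2387, 0.0316]
tool_rot: [-3.141, 0.002, 3.112]
ft_force: [2.4, -0.2, -0.8]
grip_width: 0.0259
finger_force: 59.4
t: 12.8
tool_pos: [0.5809, -0.2387, 0.0319]
tool_rot: [-3.141, 0.004, 3.112]
ft_force: [4.8, 0.5, -0.6]
grip_width: 0.0262
finger_force: 59.4
```

```bash

python3 -m creep '[{"translation":[-0.0015,0,0],"turn":0,"grip":0.02},{"translation":[0,0,0.002],"turn":0,"grip":0.02},{"translation":[0,0,0.001],"turn":0,"grip":0.02},{"translation":[0,0,0],"turn":0,"grip":0.02}]' && python3 -m creep '[{"translation":[0,0,0.001],"turn":0,"grip":0.02},{"translation":[0,0,0.001],"turn":0,"grip":0.02},{"translation":[0,0,0],"turn":0,"grip":0.02}]' && python3 -m creep '[{"translation":[0,0,0.001],"turn":0,"grip":0.02},{"translation":[0,0,0],"turn":0,"grip":0.02}]'
```

```text
t: 13.2
tool_pos: [0.5809, -0.2388, 0.0285]
tool_rot: [-3.141, 0.001, 3.112]
ft_force: [4.0, 0.1, 1.6]
grip_width: 0.0258
finger_force: 59.5
t: 13.5
tool_pos: [0.5808, -0.2388, 0.0264]
tool_rot: [-3.141, 0.001, 3.112]
ft_force: [5.0, -0.5, 1.4]
grip_width: 0.0262
finger_force: 59.5
t: 13.7
tool_pos: [0.5808, -0.2389, 0.0259]
tool_rot: [-3.141, 0.001, 3.112]
ft_force: [3.0, 0.5, 5.6]
grip_width: 0.0262
finger_force: 60.0
```

```bash

python3 -m creep '[{"translation":[0,0,0],"turn":0,"grip":0.03},{"translation":[0,0,0],"turn":0,"grip":0.035},{"translation":[0,0,0],"turn":0,"grip":0.05},{"translation":[0,0,0],"turn":0,"grip":0.05},{"translation":[0,0,0],"turn":0,"grip":0.05}]' 20 && python3 -m creep '[{"translation":[0,0,-0.01],"turn":0,"grip":0.05},{"translation":[0,0,-0.03],"turn":0,"grip":0.05},{"translation":[0,0,-0.04],"turn":0,"grip":0.05},{"translation":[0,0,-0.05],"turn":0,"grip":0.05},{"translation":[0,0,-0.05],"turn":0,"grip":0.05},{"translation":[0,0,-0.03],"turn":0,"grip":0.05},{"translation":[0,0,0],"turn":0,"grip":0},{"translation":[0,0,0],"turn":0,"grip":0}]'
```

```text
t: 14.2
tool_pos: [0.5798, -0.2386, 0.0248]
tool_rot: [3.141, -0.001, 3.111]
ft_force: [-0.1, -0.8, -0.9]
grip_width: 0.0498
finger_force: 0.0
t: 15.0
tool_pos: [0.5803, -0.2384, 0.2365]
tool_rot: [3.141, 0.002, 3.111]
ft_force: [0.1, 0.1, -1.6]
grip_width: 0.0216
finger_force: 0.0
```

The rod is seated and released. Next I'll put the closed fingers outside the strap and check both the rod and the strap there.

```bash

python3 -m creep '[{"translation":[0,0,-0.03],"turn":0,"grip":0},{"translation":[0.0167,-0.036,0],"turn":0,"grip":0},{"translation":[0.0167,-0.036,0],"turn":0,"grip":0},{"translation":[0.0167,-0.036,0],"turn":0,"grip":0},{"translation":[0.0167,-0.036,0],"turn":0,"grip":0},{"translation":[0,0,0],"turn":0,"grip":0},{"translation":[0,0,0],"turn":0,"grip":0}]' && python3 -m creep '[{"translation":[0,0,0.03],"turn":0,"grip":0},{"translation":[0,0,0.04],"turn":0,"grip":0},{"translation":[0,0,0.03],"turn":0,"grip":0},{"translation":[0,0,0.01],"turn":0,"grip":0},{"translation":[0,0,0],"turn":0,"grip":0}]'; python3 - <<'E'
from h import *
a=manip.get_image('scene')[:,:,::-1]; cv2.imwrite('pics/raw_s.png',a); a=a[120:240,95:215]
b=manip.get_image('top')[:,:,::-1]; cv2.imwrite('pics/raw_st.png',b); b=b[135:235,310:410]
cv2.imwrite('pics/s1.png',np.hstack([cv2.resize(x,(400,400),interpolation=cv2.INTER_CUBIC) for x in(a,b)]))
t=manip.get_state()['tool_pos'];print(proj('scene',[t,t+[0,0,.02]]))
E
```

```text
t: 15.7
tool_pos: [0.5081, -0.3808, 0.2632]
tool_rot: [3.14, -0.003, 3.109]
ft_force: [-0.5, -0.2, 0.7]
grip_width: 0.0
finger_force: 0.0
t: 16.2
tool_pos: [0.5089, -0.3793, 0.1533]
tool_rot: [3.14, -0.004, 3.113]
ft_force: [0.0, -0.6, 0.7]
grip_width: -0.0001
finger_force: 0.0
[[110.50325728 163.9607806 ]
 [108.6566251  157.48534619]]
```

View pics/s1.png

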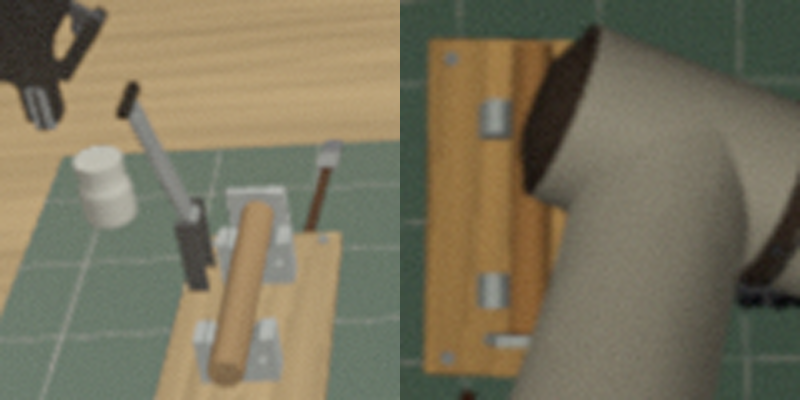

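The rod lies in both Vs, with its near end at (227,370) in the crop and its far end at the stop. The strap is still open, with its crossbar at (128,98), and the fingertips are to its outside at (43,125). Now I'll push it over.

```bash

python3 -m creep '[{"translation":[0,0.02,0],"turn":0,"grip":0},{"translation":[0,0.015,0],"turn":0,"grip":0},{"translation":[0,0.01,0],"turn":0,"grip":0},{"translation":[0,0.01,0],"turn":0,"grip":0},{"translation":[0,0.01,0],"turn":0,"grip":0},{"translation":[0,0.01,0],"turn":0,"grip":0}]' && python3 -m creep '[{"translation":[0,0.01,0],"turn":0,"grip":0},{"translation":[0,0.01,0],"turn":0,"grip":0},{"translation":[0,0.01,0],"turn":0,"grip":0},{"translation":[0,0.01,0],"turn":0,"grip":0}]'
```

```text
t: 16.9
tool_pos: [0.5118, -0.3051, 0.1557]
tool_rot: [-3.141, 0.001, 3.111]
ft_force: [-0.4, -0.9, 1.7]
grip_width: -0.0002
finger_force: 0.6
t: 17.3
tool_pos: [0.5124, -0.2647, 0.1548]
tool_rot: [3.141, -0.001, 3.111]
ft_force: [0.9, -1.4, -0.9]
grip_width: 0.0003
finger_force: 0.6
```

```bash

python3 -m creep '[{"translation":[0,0.009,0.005],"turn":0,"grip":0},{"translation":[0,0.009,0.006],"turn":0,"grip":0},{"translation":[0,0.008,0.007],"turn":0,"grip":0},{"translation":[0,0.007,0.007],"turn":0,"grip":0},{"translation":[0,0.007,0.007],"turn":0,"grip":0},{"translation":[0,0.0065,0.007],"turn":0,"grip":0}]' && python3 -m creep '[{"translation":[0,0.005,0.007],"turn":0,"grip":0},{"translation":[0,0.004,0.007],"turn":0,"grip":0},{"translation":[0,0.003,0.007],"turn":0,"grip":0},{"translation":[0,0.002,0.006],"turn":0,"grip":0}]' && python3 -m creep '[{"translation":[0,0.002,0.007],"turn":0,"grip":0},{"translation":[0,0.002,0.006],"turn":0,"grip":0},{"translation":[0,0,0.004],"turn":0,"grip":0},{"translation":[0,0,0],"turn":0,"grip":0}]'
```

```text
t: 17.9
tool_pos: [0.5141, -0.2185, 0.1154]
tool_rot: [3.141, -0.0, 3.111]
ft_force: [0.5, -0.8, 0.2]
grip_width: 0.0001
finger_force: 0.3
t: 18.3
tool_pos: [0.5145, -0.2049, 0.0885]
tool_rot: [3.141, -0.0, 3.111]
ft_force: [-0.3, 0.7, 0.9]
grip_width: -0.0004
finger_force: 0.3
t: 18.7
tool_pos: [0.5142, -0.2011, 0.0714]
tool_rot: [3.141, -0.002, 3.111]
ft_force: [0.4, -0.1, -0.5]
grip_width: -0.0001
finger_force: 0.0
```

```bash

python3 -m creep '[{"translation":[0,0,0.003],"turn":0,"grip":0},{"translation":[0,0,0.003],"turn":0,"grip":0},{"translation":[0,0,0],"turn":0,"grip":0}]' && python3 -m creep '[{"translation":[0,0,0.002],"turn":0,"grip":0},{"translation":[0,0,0.002],"turn":0,"grip":0},{"translation":[0,0,0],"turn":0,"grip":0}]' ; python3 - <<'E'
from h import *
a=manip.get_image('scene')[:,:,::-1]; cv2.imwrite('pics/raw_e.png',a); a=a[120:240,105:225]
cv2.imwrite('pics/e1.png',cv2.resize(a,(600,600),interpolation=cv2.INTER_CUBIC))
E
```

```text
t: 19.0
tool_pos: [0.5145, -0.2012, 0.0659]
tool_rot: [3.142, -0.0, 3.111]
ft_force: [-0.6, 0.3, -0.4]
grip_width: -0.0002
finger_force: 0.0
t: 19.3
tool_pos: [0.5146, -0.2011, 0.062]
tool_rot: [3.142, -0.0, 3.111]
ft_force: [0.5, 0.2, -0.7]
grip_width: -0.0003
finger_force: 0.0
```

View pics/e1.png

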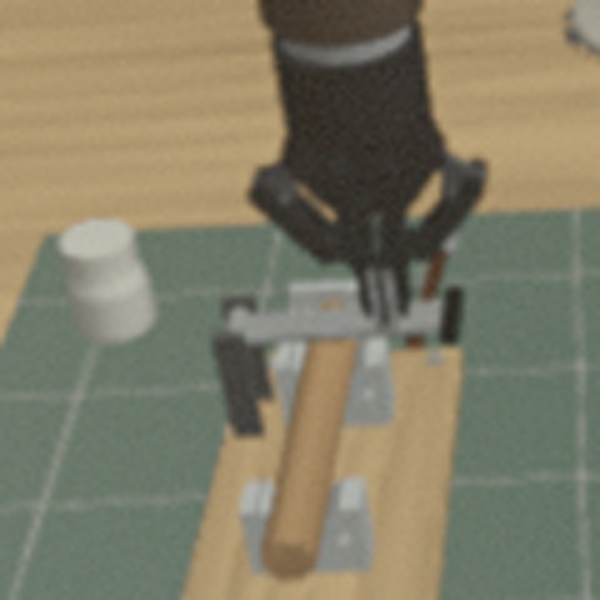

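The strap is almost level across the rod, running from (240,325) to its crossbar at (450,315), with the fingertips just above it. I'll press down gently until I feel the rod.

```bash

python3 -m creep '[{"translation":[0,0,0.0015],"turn":0,"grip":0},{"translation":[0,0,0],"turn":0,"grip":0}]' && python3 -m creep '[{"translation":[0,0,0.0015],"turn":0,"grip":0},{"translation":[0,0,0],"turn":0,"grip":0}]' && python3 -m creep '[{"translation":[0,0,0.0015],"turn":0,"grip":0},{"translation":[0,0,0],"turn":0,"grip":0}]' | grep -E "pos|ft" && python3 -m creep '[{"translation":[0,0,0.001],"turn":0,"grip":0},{"translation":[0,0,0],"turn":0,"grip":0}]' | grep -E "pos|ft"
```

```text
t: 19.55
tool_pos: [0.5147, -0.2011, 0.0606]
tool_rot: [-3.142, -0.0, 3.111]
ft_force: [-0.6, -0.9, -0.7]
grip_width: 0.0002
finger_force: 0.0
t: 19.75
tool_pos: [0.5146, -0.2011, 0.0591]
tool_rot: [3.142, -0.0, 3.111]
ft_force: [1.0, 0.6, -0.7]
grip_width: 0.0002
finger_force: 0.0
tool_pos: [0.5148, -0.2011, 0.0578]
ft_force: [-0.1, 0.1, 1.2]
tool_pos: [0.5148, -0.2012, 0.0576]
ft_force: [-1.6, 1.3, 4.5]
```

```bash

python3 -m creep '[{"translation":[0,0,-0.02],"turn":0,"grip":0},{"translation":[0,0,-0.04],"turn":0,"grip":0},{"translation":[0,0,-0.05],"turn":0,"grip":0},{"translation":[0,0.04,-0.03],"turn":0,"grip":0},{"translation":[0,0.045,0],"turn":0,"grip":0},{"translation":[0,0.045,0],"turn":0,"grip":0},{"translation":[0,0.045,0],"turn":0,"grip":0},{"translation":[0,0.045,0],"turn":0,"grip":0}]' && python3 -m creep '[{"translation":[0,0.04,0],"turn":0,"grip":0},{"translation":[0,0.04,0],"turn":0,"grip":0},{"translation":[0,0,0],"turn":0,"grip":0},{"translation":[0,0,0],"turn":0,"grip":0}]'; python3 - <<'E'
from h import *
a=manip.get_image('scene')[:,:,::-1][140:260,105:225]
b=manip.get_image('top')[:,:,::-1][135:235,300:400]
cv2.imwrite('pics/f1.png',np.hstack([cv2.resize(x,(400,400),interpolation=cv2.INTER_CUBIC) for x in(a,b)]))
c=np.array([.56989,-.23852]);q=3.1164;T=np.array([[np.cos(q),-np.sin(q)],[np.sin(q),np.cos(q)]])
g=lambda x,y,z:[*(T@[x,y]+c),z]
P=[g(-.11,0,.06),g(.06,-.07,.077),g(.06,.05,.077)]
print('scene crop',(proj('scene',P)+.5-[105,140])*400/120,'top crop',(proj('top',P)+.5-[300,135])*4+[400,0])
E
```

```text
t: 20.95
tool_pos: [0.521, 0.0204, 0.1968]
tool_rot: [3.141, 0.0, 3.111]
ft_force: [0.2, -1.3, 0.5]
grip_width: -0.0003
finger_force: 0.0
t: 21.35
tool_pos: [0.5235, 0.0995, 0.1964]
tool_rot: [-3.141, -0.001, 3.113]
ft_force: [0.3, -0.6, 0.1]
grip_width: 0.0002
finger_force: 0.0
scene crop [[192.98911198 309.14877598]
 [301.81573022 149.67550338]
 [157.33772742 155.05603706]] top crop [[571.75813093  44.50831467]
 [469.89266428 289.81250141]
 [648.34660001 292.89215119]]
```

View pics/f1.png

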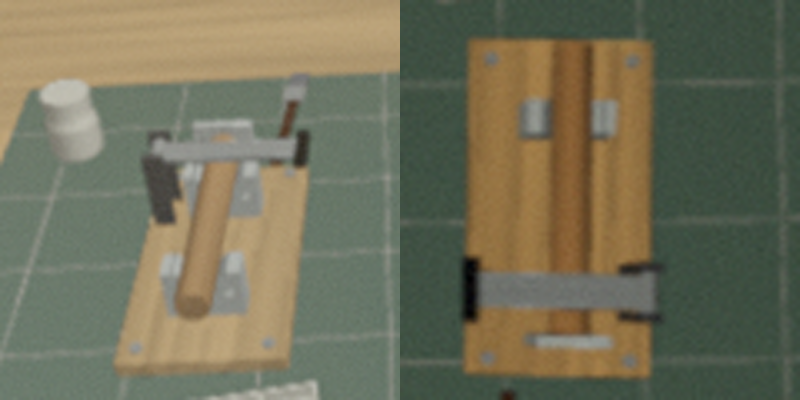

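In the final picture the strap lies level, with its crossbar at (302,148) against a predicted (302,150). The rod's near end is within about 2 mm of where it should be, and its other end is at the stop.

```bash
python3 -c "
from cell import manip
print(manip.sign_off())"
```

```text
the job is handed in; nothing more can be done
None
```

The long thick rod lies in both Vs against the end stop with the strap level on it, going by the last camera images and the contact forces; the arm was clear, and I handed the job in at about 21 s with no verdict returned.

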